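Open the bolted lid of a battery test enclosure

ROBOT

A 6-joint arm with a two-finger parallel gripper is mounted at the origin on the work surface. World frame = base frame: x ahead of the robot, y to its left, z up, the work surface at z = 0. Lengths are in mm, angles in degrees, forces in N, time in s.
With the tool pointing down it reaches from about 325 to 750 mm from the base axis. Payload 7.6 kg.
Tool frame: the origin (TCP) lies at the very end of the fingers, on their centre line; the grasp point (between the pads) lies 19 mm behind it; z points along the fingers, x is the direction in which the jaws open and shut, and the axes are right-handed (so a half turn about z gives the same grasp; the last joint's range is limited). The gripper opens to 85 mm and grips with 20 to 120 N. Pads are 22 mm wide; open, the fingers measure 114 mm over their backs; the gripper's body (76 mm by 85 mm) begins 54 mm behind the grasp point. The pads swing forward as they close: fully open they stand 13 mm farther back than shut.
Start: joints at [-80.919, 2.991, 80.254, -0, 96.75, -4.028], TCP at [119.098, -511.333, 231.323] pointing down, gripper open.
Joint ranges: [-166.34, 166.34], [-52.06, 124.39], [6.96, 135.62], [-60.46, 240.46], [14.63, 156.25], [-167.68, 167.68]. Speed limits (degrees/s): [147.25, 147.25, 172.46, 180, 180, 180].

INTERFACE

Orientations are given as a 3x3 rotation matrix whose columns are the frame's x, y, z axes.
In Python, from cell import ctrl gives the robot as it stands.
- The arm moves only by the tool jog_arm, never from a script. Its argument "plan" is a list of rows, each a list of 7 numbers: the gripper's target within -1 to 1 (fully open at 1, half-way at 0, shut at -1), then the shift along the tool's x, y, z in cm, then the turn, a rotation vector about the tool's x, y, z in degrees. A call has 1 to 8 rows; each row is the pose to reach, as a shift and turn from the pose commanded when the call began, along the tool's axes at that moment; what a row does not reach only later rows make up. A row lasts 1/8 s, in which the tool goes at most 62.5 mm and 10.7 degrees, less where a joint would pass 70% of its speed; a pose out of reach is approached as far as the arm can. A call with a gripper value outside its range is refused whole. The fingers move at their own pace and stop on an object; the grip force is fixed at half the most. Time passes only in rows, so rows that repeat a pose let the fingers close. It gives the time, the measured TCP pose, the force and the opening at its end, in the units of the state.
- ctrl.observe(): the state, without advancing time (a new reading comes with each control period).
- ctrl.snapshot(name): name is "scene" or "top" or "wrist"; returns a dict with "pixels" (480x640x3 uint8, red, green, blue), "camera_matrix" (3x3 intrinsics, pixels), "k1" (the pictures are not rectified: a ray, as slopes to the right and down, at radius r is drawn at 1 + k1 r^2 times it, then the intrinsics apply), "cam_to_world" (4x4, takes a point from camera to world coordinates); the wrist camera has in their place "mount" (4x4, takes a point from camera to tool coordinates, whose origin is the TCP and whose axes are the tool frame's). Camera axes: x right, y down, z forward; pixel columns grow to the right and rows downward; lengths in mm; the calibration is good to about 2 mm. A picture is of the moment at which its call begins: read the wrist's pose just before it. There is no depth.
- ctrl.job_done(): hands the job in, once; it reports no verdict.
The state is a dict: "clock": time; "joint_pos": joint angles; "joint_vel": joint speeds; "joint_torque": joint torques, N m; "tcp_pos": TCP position; "orientation": TCP orientation; "force": force on the tool from outside, world axes, zero at the start; "moment": the same for the moment, N m; "finger_gap": finger opening in mm.
Only numpy, scipy, OpenCV 4.12 (cv2) and the standard library are available. Lean on these libraries where they do the work, as an engineer would, in place of code of your own. Each camera call takes 0.05 s, during which the arm holds its last target.

TASK

Open the clear test enclosure: unscrew the orange wing nut (anticlockwise seen from above, it takes well over half a turn, so let go and take it again) until it clears the lips of the slotted lug, swing the bolt out of the slot and down in front of the box, then lift the lid by its blue bar handle to 60 degrees or more, where it stays by itself. Leave the nut loose on its bolt, and leave everything else on the bench where it is.

Things in the scene. Friction and masses are not known exactly. Their poses are not given: they have to be found in the camera images.
- enclosure: Fixed clear box with aluminium edges, 170 (x) x 160 (y) x 108 mm high with its lid, on a grey base plate. Origin: centre of its underside on the table. Its own -x is the front, where the swing bolt stands; +x is the rear with the lid hinge; z up
- lug (a point): Middle of the slotted lug's top, on the upright bolt's axis: enclosure x = -105, y = 0, z = 110 mm; moves with the lid. A steel fork on the lid's front edge, 36 mm wide in y, 12 mm thick; slot 12 mm wide, open to the front. Its tines end 13 mm in front of this point in upturned lips, 7.5 mm high and 4 mm thick, that hold the nut's flange while it is low
- bolt (a joint): Swing of the eyebolt (rad) about a level pivot along enclosure y at x = -105, z = 40 mm: 0 upright in the slot, grows as it swings out to the enclosure's -x, stop at 1.45. Bolt 10 mm thick, 142 mm from pivot to tip. Stays upright by slight friction; beyond about 0.5 rad it falls the rest by itself. It leaves the lug only when the nut has risen about 7 mm
- nut (a joint): Turn of the wing nut (rad): 0 tight on the lug, grows as it is loosened (anticlockwise from above), stop at 6.6. Steep thread: rises 8.5 mm per turn. It clears the lips at 4.8 to 5.2 rad. Starts between 0 and 0.35. Turning takes about 0.12 N m; it stays where it is left. At 0 the wings lie 0.55 rad clockwise (from above) of enclosure x
- lid (a joint): Opening of the lid (rad) about the hinge along the enclosure's y at its x = +85, z = 104 mm: 0 shut, stop at 1.75. The nut holds it shut while the bolt is in the lug. Stiff hinge: stays at any angle; lifting at the handle takes about 8 N
- nut_grip (a point): On the bolt's axis inside the orange wing nut, 29 mm above its underside, 6 mm under the top of its middle block. x runs along the wings (66 mm end to end), y across them (flat sides 14 mm apart, to be gripped), z up the bolt. Middle block 11 to 35 mm above the underside, wing ends to about 41 mm; below it a brass flange, 19 mm wide, 11 mm high
- bolt_tip (a point): The rounded upper end of the bolt, 142 mm from its pivot; it stands 25 to 37 mm above the nut's middle block, 20 mm or more above its wing ends. z along the bolt
- lid_handle (a point): Middle of the blue round bar handle on the lid, 12 mm thick, 104 mm long along the enclosure's y, axis 34 mm above the lid's top; posts 12 mm thick at 45 mm either side. It lies 95 mm from the hinge line toward the front (and 38 mm above it); axes as the lid's (x away from the front, y along the bar, z out of the lid)
- battery_pack: Bystander: open black battery case 100 x 75 x 70 mm with three green cells. Origin: centre of its underside
- probe: Bystander: red test probe 100 mm long, lying. Origin: under its middle
- board: Bystander: green circuit board 110 x 75 mm, 18 mm high. Origin: centre of its underside
- spool: Bystander: blue solder spool, 60 mm diameter, 46 mm high, standing. Origin: centre of its underside
- meter: Bystander: yellow hand meter 150 x 78 x 40 mm. Origin: centre of its underside
- screwdriver: Bystander: red screwdriver 170 mm long, lying. Origin: under its middle

How it is judged (in metres and radians):
On the way, in this order (a step that is already met when the one before it is completed fails the run):
1. The wing nut is unscrewed most of the way to clear the lips of the lug (value of joint nut above 3.4 rad), for 0.1 s.
2. The bolt is swung out of the slotted lug (value of joint bolt above 1 rad), for 0.2 s.
3. The lid is lifted (value of joint lid above 0.95 rad), for 0.1 s.
At the end, for the whole second after the job is handed in: The lid stands still, open by more than 0.95 rad (54 degrees), the bolt rests swung out by more than 1.0 rad, and the nut is still loose on it (turned out more than 3.2 rad) (value of joint lid above 0.95 rad and value of joint bolt above 1 rad and value of joint nut above 3.2 rad and velocity of joint lid between -0.05 and 0.05 rad/s and velocity of joint bolt between -0.1 and 0.1 rad/s); the robot touches nothing.
It fails at once if A bystander on the bench was moved more than 30 mm (distance of any of battery_pack, probe, board, spool, meter, screwdriver from where it was at the start of the episode above 0.03 m).
It also fails if it takes over 72 s, if anything falls off the work surface, if the arm or the gripper's body presses on something with over 40 N, if the wrist force passes 120 N, or if a joint passes its speed limit or range.

## Working session

There is one attempt and no reset: what is moved stays moved. The work goes in short steps, Python scripts to look and compute and a tool call to move; the robot and the scene stay as the last step left them, time stands still between calls to the robot, and variables do not carry over. Pictures are saved under pics/ and viewed, and the job is handed in when it is done.

Besides the shell and the picture viewer there is one more tool, called after "Request:" in YAML: its name, and indented under it one key for each argument. jog_arm: Moves the arm, as the interface text tells. Its arguments: {"type":"object","properties":{"plan":{"type":"array"}},"required":["plan"]}

```bash
ls; mkdir -p pics; cat > h.py <<'E'
import numpy as np, cv2
from cell import ctrl
def snap(n,f):
    s=ctrl.snapshot(n); cv2.imwrite('pics/'+f,s['pixels'][:,:,::-1]); return s
E
python3 - <<'E'
from h import *
import pickle
o=ctrl.observe();print(o)
d={}
for n in('scene','top','wrist'):
    s=snap(n,n+'0.png'); d[n]=s
    print(n,s['camera_matrix'],s['k1'],s.get('cam_to_world'),s.get('mount'))
pickle.dump((o,d),open('d0.pkl','wb'))
E
```

```text
pics
{'clock': 0.0, 'joint_pos': array([-8.09196130e+01,  3.02774686e+00,  8.03135521e+01, -2.33678542e-03,
        9.67486152e+01, -4.02641903e+00]), 'joint_vel': array([ 0.01016381, -0.02757513, -0.02714035,  0.01102531, -0.03337046,
       -0.03112388]), 'joint_torque': array([-2.20003894e-03, -3.81666040e+01, -3.60195351e+01, -2.00524210e-04,
        6.18069927e-03, -3.06971242e-05]), 'tcp_pos': array([ 119.02972129, -511.02111182,  230.46290499]), 'orientation': array([[ 2.26762140e-01, -9.73950127e-01, -2.87660820e-04],
       [-9.73948906e-01, -2.26762312e-01,  1.54323737e-03],
       [-1.56826686e-03, -6.97808676e-05, -9.99998768e-01]]), 'force': array([ 0.23665738, -0.11459995,  0.40016258]), 'moment': array([0.01162557, 0.00848419, 0.04795027]), 'finger_gap': 85.67450574939647}
scene [[606.12331155   0.         313.03522963]
 [  0.         606.12331155 235.55286017]
 [  0.           0.           1.        ]] 0.05028813914931985 [[ 5.57987763e-01  5.12243769e-01 -6.52882821e-01  1.57923818e+03]
 [ 8.29817628e-01 -3.37557668e-01  4.44361929e-01 -6.88670983e+02]
 [ 7.23602669e
[... 279 characters left out ...]
[-7.88159675e-03 -9.98982478e-01  4.44059486e-02  4.74910585e+02]
 [-9.99968391e-01  7.82730041e-03 -1.39647203e-03  4.15551843e+01]
 [ 1.04747239e-03 -4.44155514e-02 -9.99012593e-01  1.37699748e+03]
 [ 0.00000000e+00  0.00000000e+00  0.00000000e+00  1.00000000e+00]] None
wrist [[430.37429475   0.         316.90352132]
 [  0.         430.37429475 241.40769808]
 [  0.           0.           1.        ]] 0.002962110617050854 None [[ 9.99999360e-01  5.75452932e-04 -9.73728775e-04 -2.77957790e-01]
 [-3.01513881e-04  9.65374629e-01  2.60867275e-01 -6.55207838e+01]
 [ 1.09012989e-03 -2.60866815e-01  9.65374185e-01 -1.42345755e+02]
 [ 0.00000000e+00  0.00000000e+00  0.00000000e+00  1.00000000e+00]]
```

View pics/scene0.png

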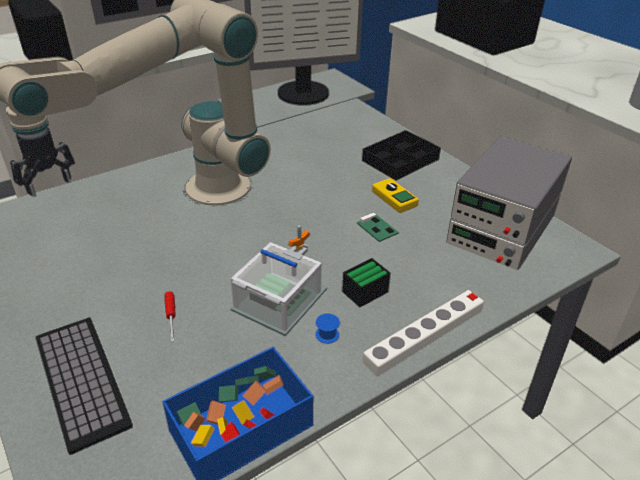

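View pics/top0.png

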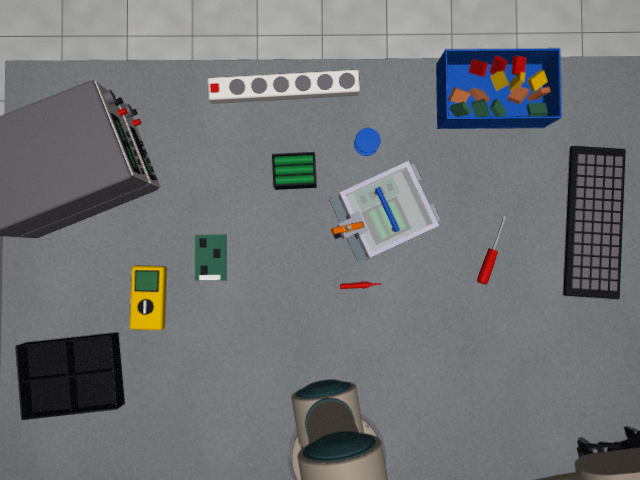

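View pics/wrist0.png

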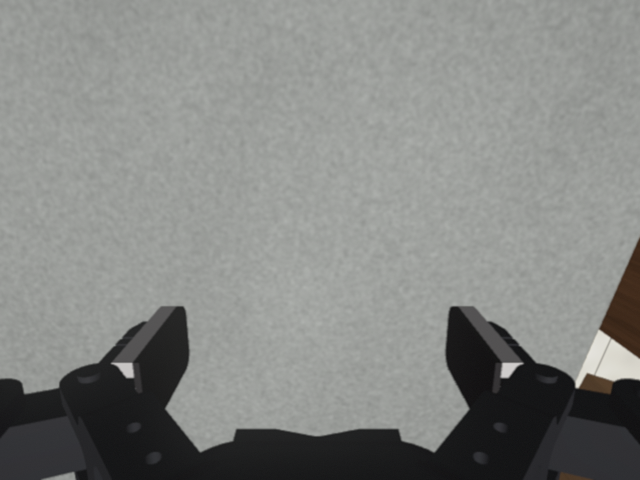

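Top view: the box is at about (388,210), the orange nut at (347,230), the blue handle runs from (378,190) to (397,230), and the probe lies near the front at (360,285). Next I'll measure.

```bash
cat >> h.py <<'E'
def ray(s,uv,o=None):
    K=s['camera_matrix'];k1=s['k1']
    d=np.array([(uv[0]-K[0,2])/K[0,0],(uv[1]-K[1,2])/K[1,1]]);p=d.copy()
    for _ in range(20): p=d/(1+k1*(p@p))
    if 'cam_to_world' in s: T=s['cam_to_world']
    else:
        W=np.eye(4);W[:3,:3]=o['orientation'];W[:3,3]=o['tcp_pos'];T=W@s['mount']
    v=T[:3,:3]@np.array([p[0],p[1],1]);return T[:3,3],v/np.linalg.norm(v)
def plane(s,uv,z,o=None):
    c,v=ray(s,uv,o);return c+v*(z-c[2])/v[2]
def tri(rs):
    A=sum(np.eye(3)-np.outer(v,v) for c,v in rs);b=sum((np.eye(3)-np.outer(v,v))@c for c,v in rs)
    x=np.linalg.solve(A,b);return x,[np.linalg.norm((np.eye(3)-np.outer(v,v))@(x-c)) for c,v in rs]
def proj(s,X,o=None):
    if 'cam_to_world' in s: T=s['cam_to_world']
    else:
        W=np.eye(4);W[:3,:3]=o['orientation'];W[:3,3]=o['tcp_pos'];T=W@s['mount']
    p=np.linalg.inv(T)@np.append(X,1);q=p[:2]/p[2];q=q*(1+s['k1']*(q@q));K=s['camera_matrix'];return q*K[0,0]+K[:2,2]
def mask(s,col,roi):
    h=cv2.cvtColor(s['pixels'],cv2.COLOR_RGB2HSV);
    lo,hi={'orange':((8,150,100),(20,255,255)),'blue':((100,140,60),(125,255,255)),'red':((0,150,60),(5,255,255))}[col]
    m=cv2.inRange(h,lo,hi);r=np.zeros_like(m);x0,y0,x1,y1=roi;r[y0:y1,x0:x1]=m[y0:y1,x0:x1];return r
def rect(m):
    ys,xs=np.nonzero(m);P=np.stack([xs,ys],1).astype(np.float32);c,(w,h),a=cv2.minAreaRect(P);return P.mean(0),cv2.boxPoints((c,(w,h),a)),len(P)
E
python3 - <<'E'
from h import *
import pickle
o,d=pickle.load(open('d0.pkl','rb'))
t,s=d['top'],d['scene']
for n,S,rb,ro,rr in(('top',t,(365,175,410,245),(325,215,370,245),(330,275,390,295)),('scene',s,(255,240,305,275),(280,225,320,260),None)):
    for c,r in(('blue',rb),('orange',ro),('red',rr)):
        if r is None: continue
        m=mask(S,c,r);ce,b,k=rect(m);print(n,c,ce,k,b.tolist())
        z={'blue':142,'orange':146,'red':6}[c]
        if n=='top': print([plane(S,p,z).round(1).tolist() for p in [ce,(b[0]+b[1])/2,(b[1]+b[2])/2,(b[2]+b[3])/2,(b[3]+b[0])/2]])
        if c!='red': d[n+c]=ray(S,ce)
print(tri([d['topblue'],d['sceneblue']]),tri([d['toporange'],d['sceneorange']]))
for S,n,(x0,y0,x1,y1) in((t,'tz.png',(320,150,450,300)),(s,'sz.png',(225,215,335,335))):
    cv2.imwrite('pics/'+n,cv2.resize(S['pixels'][y0:y1,x0:x1,::-1],None,fx=5,fy=5,interpolation=cv2.INTER_CUBIC)[:600,:800])
E
```

```text
top blue [386.91666 209.00438] 228 [[374.43402099609375, 188.68392944335938], [378.95391845703125, 186.54953002929688], [399.2252197265625, 229.47695922851562], [394.705322265625, 231.61135864257812]]
[[573.4, -111.4, 142.0], [620.1, -89.8, 142.0], [575.5, -116.1, 142.0], [526.5, -132.5, 142.0], [570.9, -106.3, 142.0]]
top orange [346.92398 227.69006] 171 [[330.751220703125, 227.8389892578125], [361.6195068359375, 221.224365234375], [363.06829833984375, 227.9853515625], [332.20001220703125, 234.5999755859375]]
[[533.3, -24.1, 146.0], [540.2, -22.6, 146.0], [539.7, -57.5, 146.0], [525.5, -25.6, 146.0], [526.0, 9.2, 146.0]]
top red [357.6242  284.92993] 157 [[339.753173828125, 283.06231689453125], [379.90277099609375, 281.0548095703125], [380.16461181640625, 286.291748046875], [340.0150146484375, 288.29925537109375]]
[[402.8, -55.8, 6.0], [409.6, -61.1, 6.0], [405.4, -109.4, 6.0], [397.1, -61.6, 6.0], [401.3, -13.4, 6.0]]
scene blue [278.25342 257.6096 ] 146 [[260.03448486328125, 252.41375732421875], [261.4827880859375, 248.79307556152344], [296.4827880859375, 262.7930908203125], [295.03448486328125, 266.41375732421875]]
scene orange [299.03067 239.65031] 163 [[287.0, 242.0], [306.6153564453125, 228.92306518554688], [313.076904296875, 238.61538696289062], [293.4615478515625, 251.69232177734375]]
(array([ 573.90127342, -110.03267164,  144.13088918]), [np.float64(1.3078022899340396), np.float64(1.3078022899341266)]) (array([534.54938832, -23.36044193, 137.48958484]), [np.float64(1.4811406551046205), np.float64(1.4811406551048114)])
```

View pics/tz.png

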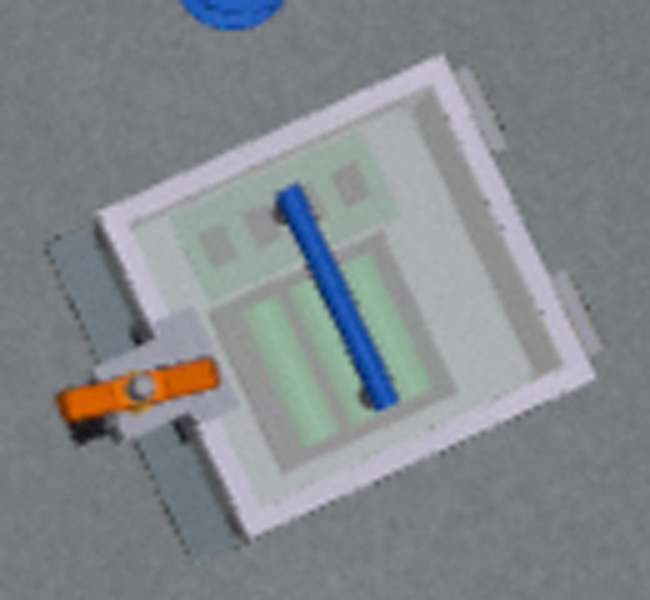

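View pics/sz.png

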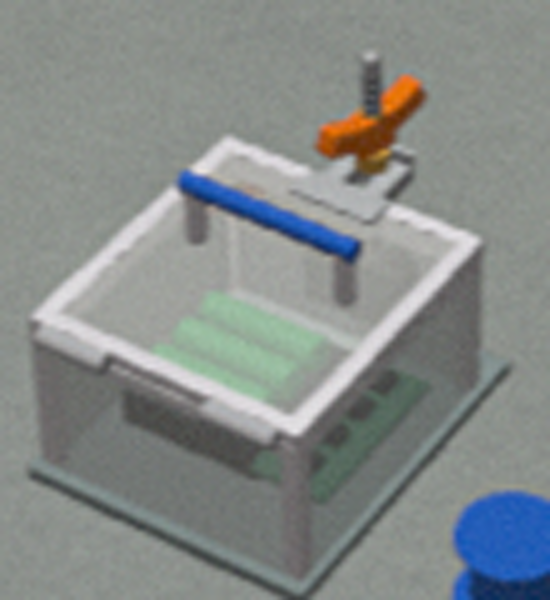

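The box yaw is about -65.5°, the nut is at about (534, -24), the nut angle is about 0.32 rad, and the handle is at about (573.5, -110.5, 142). With tool x at -168°, joint 6 has about 328° of anticlockwise travel. I'll go above the nut with that orientation.

Request:
jog_arm:
  plan:
    - [1,-38,-51.5,-3,0,0,80]
    - [1,-38,-51.5,-3,0,0,80]
    - [1,-38,-51.5,-3,0,0,80]
    - [1,-38,-51.5,-3,0,0,80]
    - [1,-38,-51.5,-3,0,0,80]
    - [1,-38,-51.5,-3,0,0,80]
    - [1,-38,-51.5,-3,0,0,80]
    - [1,-38,-51.5,-3,0,0,80]

```text
clock: 1.15
tcp_pos: [402.9, -182.2, 251.7]
orientation: [[-0.88, -0.475, -0.0], [-0.475, 0.88, -0.0], [0.0, -0.0, -1.0]]
force: [0.1, -1.2, 0.9]
finger_gap: 85.5
```

```bash
python3 - <<'E'
from h import *
np.set_printoptions(precision=3,suppress=True)
o=ctrl.observe();print(o['clock'],o['joint_pos'],o['tcp_pos'],o['orientation'])
R=o['orientation'];print(R.T@(np.array([534,-24,255])-o['tcp_pos']),np.degrees(np.arctan2(R[1,0],R[0,0])))
E
```

```text
1.15 [-29.121 -10.857  91.134  -0.009  99.718 122.491] [ 402.852 -182.227  251.712] [[-0.88  -0.475 -0.   ]
 [-0.475  0.88  -0.   ]
 [ 0.    -0.    -1.   ]]
[-190.602   76.851   -3.317] -151.6134994981664
```

Request:
jog_arm:
  plan:
    - [1,-19,7.7,0,0,0,16.8]
    - [1,-19,7.7,0,0,0,16.8]
    - [1,-19,7.7,0,0,0,16.8]
    - [1,-19,7.7,0,0,0,16.8]
    - [1,-19,7.7,0,0,0,16.8]
    - [1,-19,7.7,0,0,0,16.8]

```text
clock: 1.9
tcp_pos: [531.4, -25.6, 251.5]
orientation: [[-0.979, -0.205, -0.001], [-0.205, 0.979, -0.0], [0.001, -0.0, -1.0]]
force: [-0.2, -0.1, -0.2]
finger_gap: 85.1
```

```bash
python3 - <<'E'
from h import *
import pickle
np.set_printoptions(precision=3,suppress=True)
o=ctrl.observe();print(o['clock'],o['joint_pos'],o['joint_vel'],o['tcp_pos'],o['orientation'])
s=snap('wrist','w1.png');pickle.dump((o,s),open('w1.pkl','wb'))
E
```

```text
1.9 [ -6.719   3.918  77.005  -0.024  99.112 161.419] [-0.934 -0.785  0.334 -0.066 -0.035  0.181] [531.385 -25.562 251.493] [[-0.979 -0.205 -0.001]
 [-0.205  0.979 -0.   ]
 [ 0.001 -0.    -1.   ]]
```

View pics/w1.png

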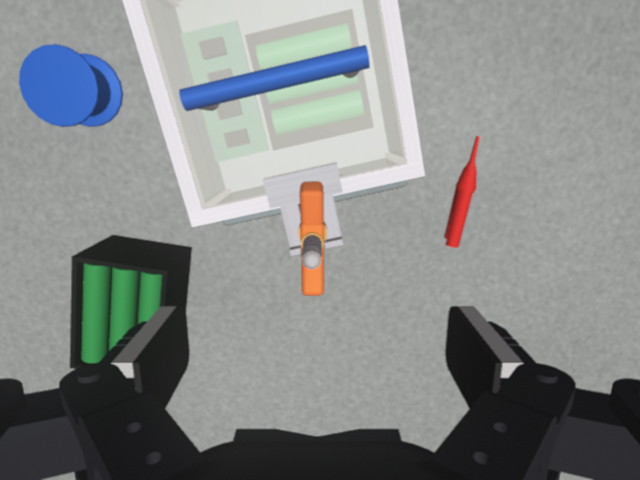

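The nut's wings run vertically in the wrist view from (312,183) to (313,294), with the bolt tip at (312,257). The wings are square to the jaws. I'll refine the position.

```bash
python3 - <<'E'
from h import *
import pickle
np.set_printoptions(precision=2,suppress=True)
o,s=pickle.load(open('w1.pkl','rb'));R=o['orientation']
m=mask(s,'orange',(280,170,345,305));c,b,k=rect(m);print(c,b)
e1=plane(s,(312,183),151,o);e2=plane(s,(313,294),151,o);print('wing',e1,e2,(e1+e2)/2,np.degrees(np.arctan2(*(e1-e2)[[1,0]])))
ys=np.arange(183,294)
L=[];
for y in (190,205,220,280,290):
    xs=np.nonzero(m[y])[0]; print(y,xs.min(),xs.max())
tip=plane(s,(312.5,258),181,o);print('tip',tip)
mb=mask(s,'blue',(175,40,375,115));c,b,k=rect(mb);print(b)
bm=[(b[i]+b[(i+1)%4])/2 for i in range(4)]
P=[plane(s,p,142,o) for p in bm];print(P, plane(s,c,142,o))
i,j=max([(0,2),(1,3)],key=lambda q:np.linalg.norm(P[q[0]]-P[q[1]]));v=P[i]-P[j];print(np.linalg.norm(v),np.degrees(np.arctan2(v[1],v[0])))
for X in((P[i]+P[j])/2,tip,(e1+e2)/2): print(X,R.T@(X-o['tcp_pos']))
E
```

```text
[312.   232.86] [[300. 183.]
 [323. 183.]
 [323. 294.]
 [300. 294.]]
wing [540.59 -58.24 151.  ] [526.39   7.3  151.  ] [533.49 -25.47 151.  ] -77.77825998270808
190 302 321
205 301 321
220 302 322
280 303 322
290 303 322
tip [532.97 -24.18 181.  ]
[[178.86  90.06]
 [364.91  45.47]
 [369.85  66.05]
 [183.79 110.64]]
[array([ 574.64, -114.15,  142.  ]), array([ 525.02, -130.8 ,  142.  ]), array([ 570.07, -104.26,  142.  ]), array([620.9, -87.1, 142. ])] [ 572.17 -109.47  142.  ]
105.36889649756348 -155.49733771011375
[ 572.96 -108.95  142.  ] [-23.63 -90.13 109.49]
[532.97 -24.18 181.  ] [-1.88  1.04 70.49]
[533.49 -25.47 151.  ] [ -2.15  -0.32 100.49]
```

Request:
jog_arm:
  plan:
    - [1,-0.2,0.1,5,0,0,0]
    - [1,-0.2,0.1,10,0,0,0]
    - [1,-0.2,0.1,13,0,0,0]
    - [1,-0.2,0.1,13,0,0,0]
    - [-1,-0.2,0.1,13,0,0,0]
    - [-1,-0.2,0.1,13,0,0,0]
    - [-1,-0.2,0.1,13,0,0,0]
    - [-1,-0.2,0.1,13,0,0,0]

```text
clock: 2.95
tcp_pos: [533.9, -23.6, 122.3]
orientation: [[-0.979, -0.206, 0.001], [-0.206, 0.979, -0.0], [-0.001, -0.0, -1.0]]
force: [3.1, 2.1, 2.9]
finger_gap: 12.9
```

```bash
python3 - <<'E'
from h import *
import pickle
np.set_printoptions(precision=3,suppress=True)
o=ctrl.observe();print(o['clock'],o['joint_pos'],o['tcp_pos'],o['finger_gap'],o['force'],o['moment'])
s=snap('wrist','w2.png')
E
```

```text
2.95 [ -6.486   7.986  87.501  -0.001  84.445 161.621] [533.856 -23.561 122.313] 12.898238780140446 [3.142 2.107 2.919] [ 0.21  -0.559  0.131]
```

View pics/w2.png

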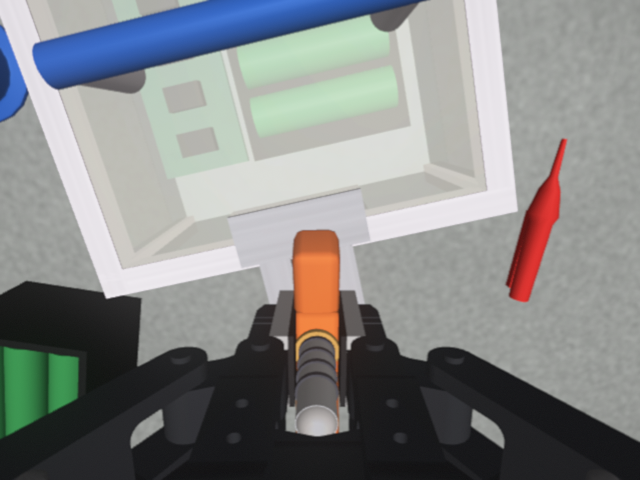

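Gripped: the gap is 13 mm and the nut is between the pads. Turning anticlockwise in 80° steps with the thread's rise.

Request:
jog_arm:
  plan:
    - [-1,0,0,-0.02,0,0,-10]
    - [-1,0,0,-0.05,0,0,-20]
    - [-1,0,0,-0.07,0,0,-30]
    - [-1,0,0,-0.1,0,0,-40]
    - [-1,0,0,-0.12,0,0,-50]
    - [-1,0,0,-0.14,0,0,-60]
    - [-1,0,0,-0.17,0,0,-70]
    - [-1,0,0,-0.19,0,0,-80]

```text
clock: 4.0
tcp_pos: [534.4, -23.2, 124.4]
orientation: [[0.039, -0.999, 0.003], [-0.999, -0.039, 0.001], [-0.0, -0.003, -1.0]]
force: [3.8, 1.8, 1.3]
finger_gap: 12.6
```

Request:
jog_arm:
  plan:
    - [-1,0,0,-0.02,0,0,-10]
    - [-1,0,0,-0.05,0,0,-20]
    - [-1,0,0,-0.07,0,0,-30]
    - [-1,0,0,-0.1,0,0,-40]
    - [-1,0,0,-0.12,0,0,-50]
    - [-1,0,0,-0.14,0,0,-60]
    - [-1,0,0,-0.17,0,0,-70]
    - [-1,0,0,-0.19,0,0,-80]

```text
clock: 5.0
tcp_pos: [534.1, -23.0, 126.2]
orientation: [[0.991, -0.135, 0.002], [-0.135, -0.991, 0.001], [0.002, -0.001, -1.0]]
force: [0.8, 2.9, 1.9]
finger_gap: 12.9
```

```bash
python3 - <<'E'
from h import *
s=snap('wrist','w3.png')
o=ctrl.observe();print(o['joint_pos'],o['moment'],o['force'])
E
```

```text
[-6.45935950e+00  7.80616737e+00  8.72365606e+01  6.61143190e-02
  8.48585343e+01  9.14436179e-01] [ 0.56653867 -0.31158206  0.03228057] [2.19628227 1.73124458 1.90113635]
```

View pics/w3.png

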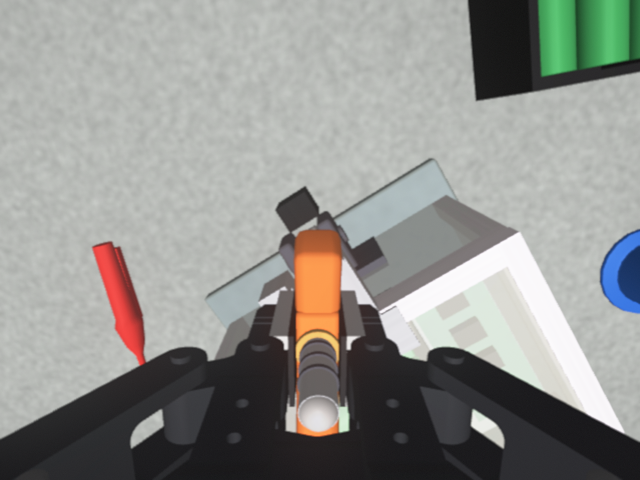

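The nut has followed the jaws through 160°, so it is at about 3.1 rad. Continuing.

Request:
jog_arm:
  plan:
    - [-1,0,0,-0.02,0,0,-10]
    - [-1,0,0,-0.05,0,0,-20]
    - [-1,0,0,-0.07,0,0,-30]
    - [-1,0,0,-0.1,0,0,-40]
    - [-1,0,0,-0.12,0,0,-50]
    - [-1,0,0,-0.14,0,0,-60]
    - [-1,0,0,-0.17,0,0,-70]
    - [-1,0,0,-0.19,0,0,-80]

```text
clock: 6.05
tcp_pos: [533.6, -23.4, 128.0]
orientation: [[0.308, 0.951, 0.0], [0.951, -0.308, 0.0], [0.0, 0.0, -1.0]]
force: [-1.1, 1.8, 3.2]
finger_gap: 12.8
```

Request:
jog_arm:
  plan:
    - [-1,0,0,-0.02,0,0,-10]
    - [-1,0,0,-0.05,0,0,-20]
    - [-1,0,0,-0.07,0,0,-30]
    - [-1,0,0,-0.1,0,0,-40]
    - [-1,0,0,-0.12,0,0,-50]
    - [-1,0,0,-0.14,0,0,-60]
    - [-1,0,0,-0.16,0,0,-65]
    - [-1,0,0,-0.16,0,0,-65]

```text
clock: 7.05
tcp_pos: [533.6, -23.6, 129.5]
orientation: [[-0.728, 0.685, 0.0], [0.685, 0.728, -0.0], [-0.0, 0.0, -1.0]]
force: [-1.3, 0.1, 4.3]
finger_gap: 12.9
```

```bash
python3 - <<'E'
from h import *
s=snap('wrist','w4.png')
s=snap('scene','s4.png');cv2.imwrite('pics/s4z.png',cv2.resize(s['pixels'][200:300,240:360,::-1],None,fx=6,fy=6,interpolation=cv2.INTER_CUBIC))
o=ctrl.observe();print(o['joint_pos'],o['moment'],o['force'],o['clock'])
E
```

```text
[-6.48636235e+00  7.63632455e+00  8.70410084e+01 -1.17212970e-02
  8.52995935e+01 -1.43207079e+02] [0.13669785 0.28015997 0.1309155 ] [-0.64598057  0.28229297  4.19155225] 7.15
```

View pics/w4.png

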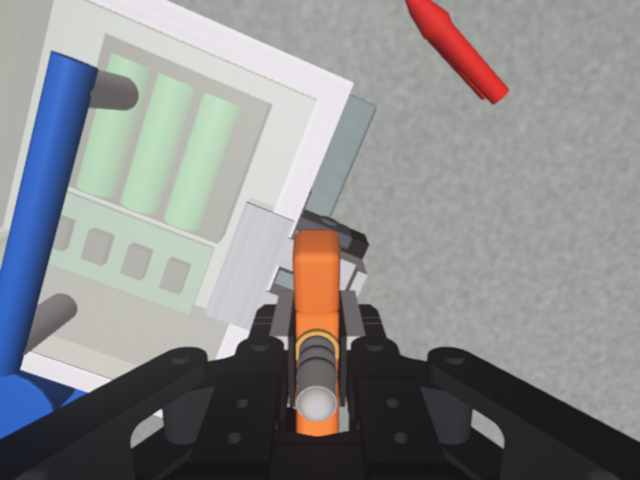

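View pics/s4z.png

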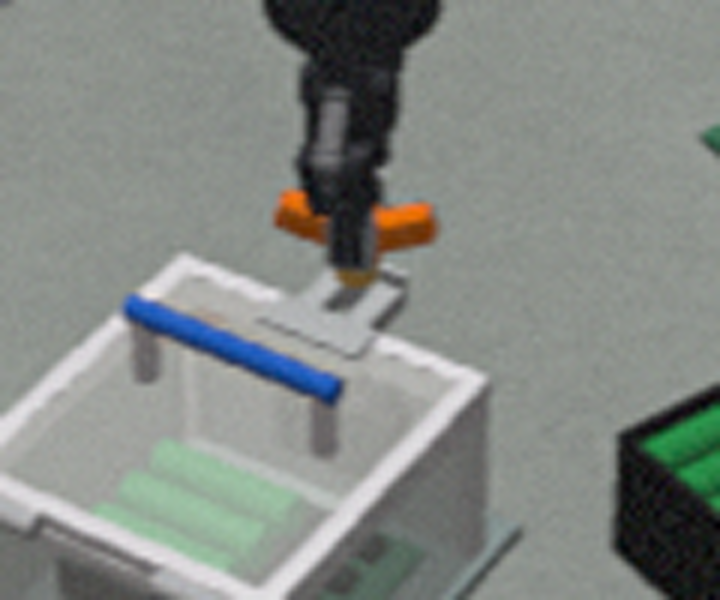

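The nut is at about 5.6 rad by tool rotation, and the brass flange now stands above the lips. I'll release, rise, go behind the bolt, turn x along the swing direction and close.

Request:
jog_arm:
  plan:
    - [1,0,0,0,0,0,0]
    - [1,0,0,0,0,0,0]
    - [1,0,0,0,0,0,0]
    - [1,0,0,-5,0,0,0]
    - [1,0,0,-9.5,0,0,0]
    - [1,0,0,-9.5,0,0,0]
    - [-1,-5.1,-2.1,-9.5,0,0,11]
    - [-1,-5.1,-2.1,-9.5,0,0,22]

```text
clock: 8.15
tcp_pos: [556.6, -76.2, 222.1]
orientation: [[-0.42, 0.907, -0.003], [0.907, 0.42, -0.0], [0.001, -0.002, -1.0]]
force: [-0.3, -0.4, 0.3]
finger_gap: 51.2
```

Request:
jog_arm:
  plan:
    - [-1,0,0,0,0,0,0]
    - [-1,0,0,0,0,0,0]
    - [-1,0,0,0,0,0,0]

```text
clock: 8.52
tcp_pos: [556.3, -73.3, 224.0]
orientation: [[-0.431, 0.902, -0.0], [0.902, 0.431, -0.0], [-0.0, -0.0, -1.0]]
force: [0.0, 0.5, -0.5]
finger_gap: -0.1
```

```bash
python3 - <<'E'
from h import *
np.set_printoptions(precision=3,suppress=True)
o=ctrl.observe();print(o['tcp_pos'],o['orientation'],o['clock'])
s=snap('wrist','w5.png')
print('tip', proj(s,np.array([533.5,-24.3,182]),o))
R=o['orientation'];f=np.array([-.415,.91,0]);print((o['tcp_pos']-[533.5,-24.3,182])@f,(o['tcp_pos']-[533.5,-24.3,182])@[.91,.415,0],R.T@f)
E
```

```text
[556.292 -73.288 223.97 ] [[-0.431  0.902 -0.   ]
 [ 0.902  0.431 -0.   ]
 [-0.    -0.    -1.   ]] 8.525
tip [434.708 277.364]
-54.03742421029378 0.41097551274680555 [ 1.     0.018 -0.   ]
```

View pics/w5.png

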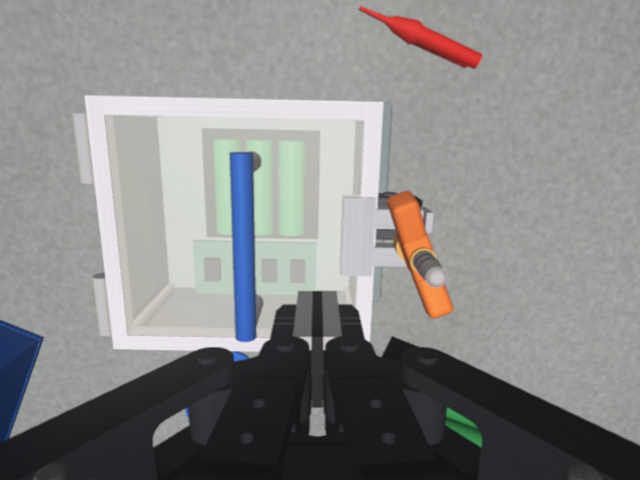

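Fingers are shut 54 mm behind the bolt, and the tip is at (435,277) exactly as predicted. I'll go down to z≈160 and push forward.

Request:
jog_arm:
  plan:
    - [-1,0,0,5,0,0,0]
    - [-1,0,0,6.4,0,0,0]
    - [-1,2.5,0,6.4,0,0,0]
    - [-1,4,0,6.4,0,0,0]
    - [-1,6,0,6.4,0,0,0]
    - [-1,8,0,6.4,0,0,0]
    - [-1,10,0,6.4,0,0,0]
    - [-1,11.5,0,7,0,0,0]

```text
clock: 9.57
tcp_pos: [506.8, 31.5, 154.5]
orientation: [[-0.43, 0.903, 0.001], [0.903, 0.43, 0.0], [-0.0, 0.001, -1.0]]
force: [0.3, 0.2, -0.4]
finger_gap: 0.0
```

```bash
python3 - <<'E'
from h import *
s=snap('wrist','w6.png')
s=snap('scene','s6.png');cv2.imwrite('pics/s6z.png',cv2.resize(s['pixels'][200:300,240:360,::-1],None,fx=6,fy=6,interpolation=cv2.INTER_CUBIC))
E
```

```text
(no output)
```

View pics/w6.png

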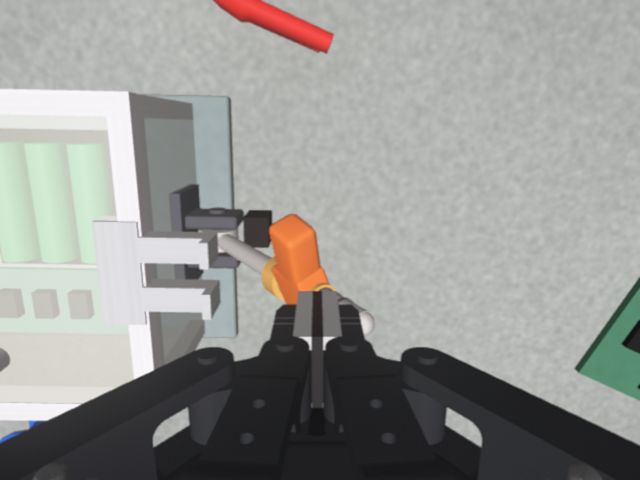

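View pics/s6z.png

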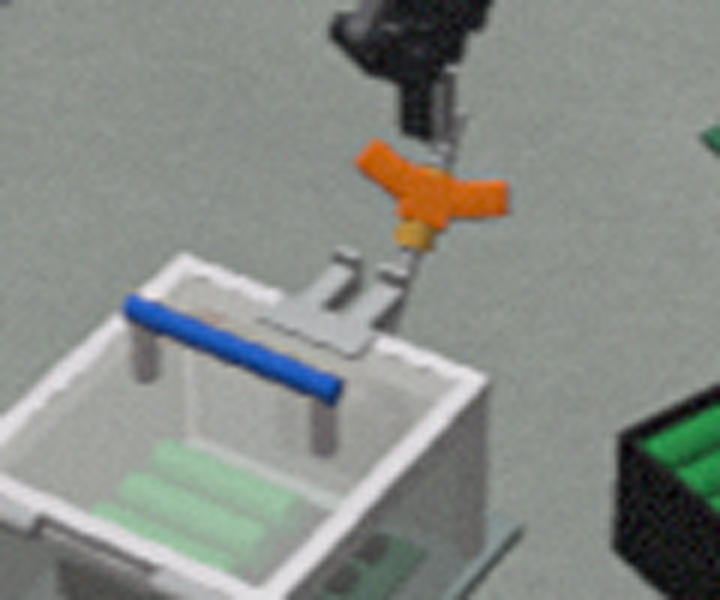

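The bolt is out of the slot and leaning forward or falling. I'll push a bit further and then wait.

Request:
jog_arm:
  plan:
    - [-1,2,0,1,0,0,0]
    - [-1,3.5,0,2,0,0,0]
    - [-1,3.5,0,2,0,0,0]
    - [-1,0,0,-3,0,0,0]
    - [-1,-3,0,-9,0,0,0]
    - [-1,-3,0,-9,0,0,0]
    - [-1,-3,0,-9,0,0,0]

```text
clock: 10.55
tcp_pos: [520.0, 2.8, 243.7]
orientation: [[-0.428, 0.904, -0.0], [0.904, 0.428, -0.0], [0.0, -0.0, -1.0]]
force: [-0.4, -0.2, -0.2]
finger_gap: 0.0
```

```bash
python3 - <<'E'
from h import *
np.set_printoptions(precision=3,suppress=True)
o=ctrl.observe();R=o['orientation'];print(o['tcp_pos'],o['joint_pos'],R.T@(np.array([573.2,-109.8,230])-o['tcp_pos']))
s=snap('wrist','w7.png')
s=snap('scene','s7.png');cv2.imwrite('pics/s7z.png',cv2.resize(s['pixels'][200:300,240:360,::-1],None,fx=6,fy=6,interpolation=cv2.INTER_CUBIC))
E
```

```text
[519.974   2.81  243.65 ] [  -3.758    2.021   79.857   -0.003   98.131 -119.121] [-124.556   -0.139   13.646]
```

View pics/w7.png

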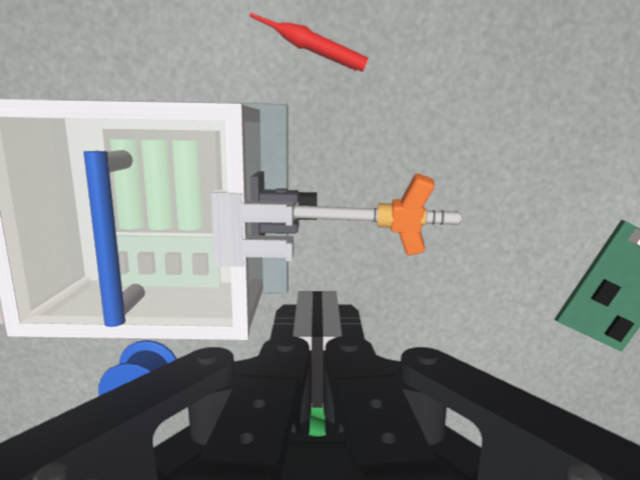

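View pics/s7z.png

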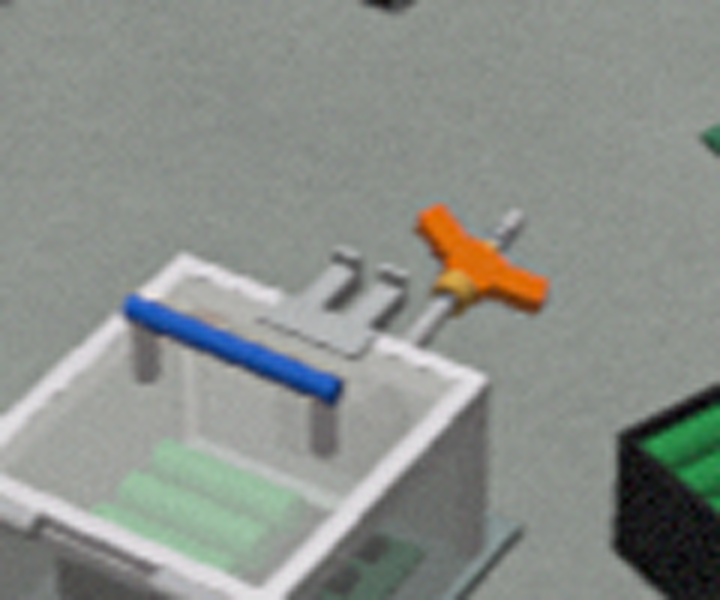

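The bolt lies down in front, extending to (460,217) with the nut on it. I'll go above the handle and open.

Request:
jog_arm:
  plan:
    - [1,-6,0,0,0,0,0]
    - [1,-12.4,0,1,0,0,0]
    - [1,-12.4,0,1,0,0,0]
    - [1,-12.4,0,1,0,0,0]
    - [1,-12.4,0,1,0,0,0]

```text
clock: 11.28
tcp_pos: [572.9, -107.6, 234.3]
orientation: [[-0.43, 0.903, 0.0], [0.903, 0.43, 0.0], [-0.0, 0.0, -1.0]]
force: [-0.9, 0.2, 1.0]
finger_gap: 85.0
```

```bash
python3 - <<'E'
from h import *
np.set_printoptions(precision=3,suppress=True)
o=ctrl.observe();R=o['orientation'];print(o['tcp_pos'],o['clock'])
s=snap('wrist','w8.png')
mb=mask(s,'blue',(200,100,440,420));print(mb.sum()/255)
n,l,st,ce=cv2.connectedComponentsWithStats(mb)
for i in range(1,n):
    if st[i,4]>200:
        m=(l==i).astype(np.uint8);c,b,k=rect(m);P=plane(s,c,142,o);print(st[i],c,P,R.T@(P-o['tcp_pos']))
        bm=[(b[q]+b[(q+1)%4])/2 for q in range(4)];print([ (R.T@(plane(s,p,142,o)-o['tcp_pos'])) for p in bm])
E
```

```text
[ 572.917 -107.617  234.258] 11.275
7461.0
[ 304  152   22  180 3339] [313.686 239.704] [ 570.058 -110.306  142.   ] [-1.193 -3.759 92.258]
[array([-6.76 , -2.852, 92.258]), array([ -0.22 , -52.362,  92.247]), array([ 4.151, -2.617, 92.258]), array([-2.52 , 52.804, 92.27 ])]
[ 232  345   67   75 4122] [266.337 384.427] [666.542 -96.975 142.   ] [-30.697  89.066  92.279]
[array([-30.688,  62.003,  92.273]), array([-11.051,  87.37 ,  92.278]), array([-32.296, 114.021,  92.285]), array([-51.885,  87.341,  92.28 ])]
```

View pics/w8.png

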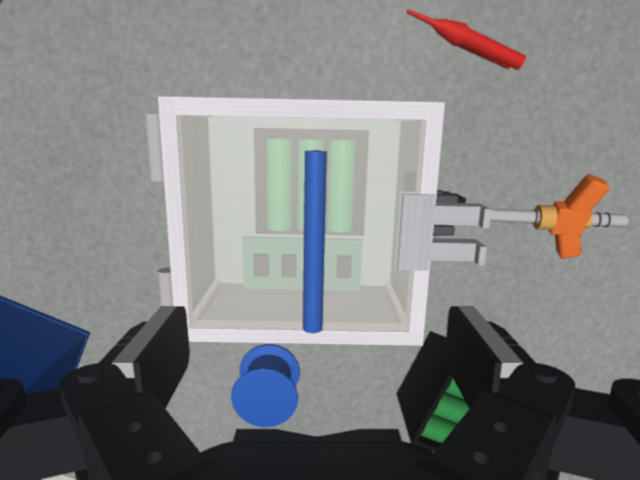

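The handle is centred between the jaws, at about (314,240), within 1.3 mm. Descending and gripping.

Request:
jog_arm:
  plan:
    - [1,-0.1,0,5,0,0,0]
    - [1,-0.1,0,10,0,0,0]
    - [1,-0.1,0,11.1,0,0,0]
    - [1,-0.1,0,11.1,0,0,0]
    - [-1,-0.1,0,11.1,0,0,0]
    - [-1,-0.1,0,11.1,0,0,0]
    - [-1,-0.1,0,11.1,0,0,0]
    - [-1,-0.1,0,11.1,0,0,0]

```text
clock: 12.32
tcp_pos: [573.6, -109.9, 123.4]
orientation: [[-0.429, 0.903, 0.0], [0.903, 0.429, 0.0], [0.0, 0.0, -1.0]]
force: [-4.7, 11.0, 3.5]
finger_gap: 12.3
```

Request:
jog_arm:
  plan:
    - [-1,-0.29,0,-0.81,0,2.5,0]
    - [-1,-0.64,0,-1.6,0,5,0]
    - [-1,-1.06,0,-2.35,0,7.5,0]
    - [-1,-1.54,0,-3.05,0,10,0]
    - [-1,-2.09,0,-3.71,0,12.5,0]
    - [-1,-2.68,0,-4.3,0,15,0]
    - [-1,-2.68,0,-4.3,0,15,0]

```text
clock: 13.2
tcp_pos: [583.7, -132.2, 165.8]
orientation: [[-0.414, 0.903, -0.117], [0.87, 0.431, 0.239], [0.267, -0.003, -0.964]]
force: [-8.7, 9.0, 3.6]
finger_gap: 10.0
```

```bash
python3 - <<'E'
from h import *
o=ctrl.observe();print(o['joint_pos'],o['force'],o['moment'])
s=snap('scene','s9.png');cv2.imwrite('pics/s9z.png',cv2.resize(s['pixels'][160:320,210:370,::-1],None,fx=3.7,fy=3.7,interpolation=cv2.INTER_CUBIC))
E
```

```text
[ -21.17881212   24.73135375   63.50491449   10.69841176  103.02601657
 -135.27035853] [-8.71710249  9.01923662  3.57975642] [1.72508555 1.57334148 0.02903892]
```

View pics/s9z.png

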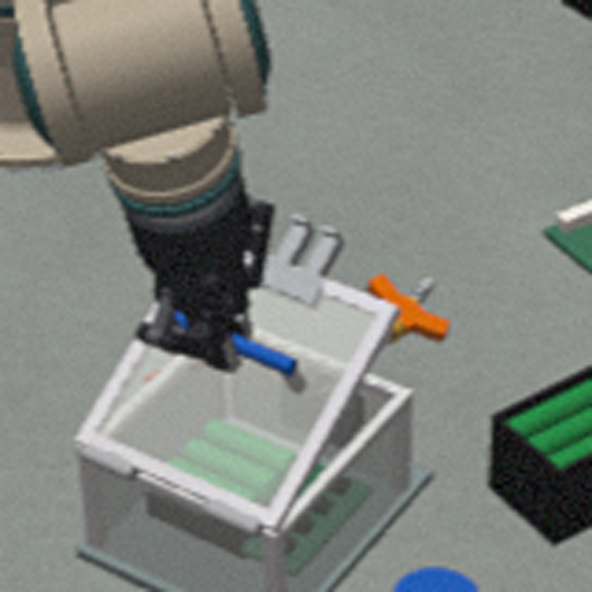

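```bash
python3 - <<'E'
from h import *
s=snap('wrist','w9.png');o=ctrl.observe();print(o['finger_gap'])
E
```

```text
9.864872832730683
```

View pics/w9.png

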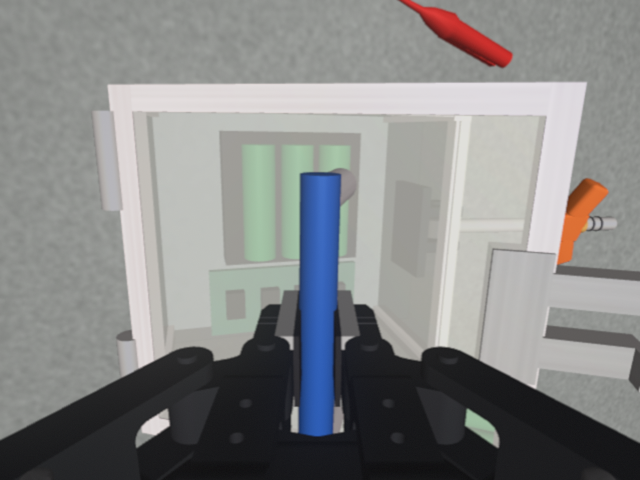

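The lid is at about 28° and the bar is still between the pads. Continuing along the arc to about 72°.

Request:
jog_arm:
  plan:
    - [-1,-0.52,0,-0.7,0,1.5,0]
    - [-1,-1.09,0,-1.34,0,3,0]
    - [-1,-1.72,0,-1.93,0,4.5,0]
    - [-1,-2.39,0,-2.45,0,6,0]
    - [-1,-3.11,0,-2.9,0,7.5,0]
    - [-1,-3.86,0,-3.31,0,9,0]
    - [-1,-4.5,0,-3.56,0,10,0]
    - [-1,-5.15,0,-3.78,0,11,0]

```text
clock: 14.3
tcp_pos: [608.7, -187.3, 192.9]
orientation: [[-0.386, 0.902, -0.193], [0.81, 0.431, 0.398], [0.442, -0.002, -0.897]]
force: [-15.4, 4.1, 14.5]
finger_gap: 9.8
```

Request:
jog_arm:
  plan:
    - [-1,-0.65,0,-0.3,0,1,0]
    - [-1,-0.65,0,-0.3,0,1,0]
    - [-1,-0.65,0,-0.3,0,1,0]

```text
clock: 14.68
tcp_pos: [612.3, -195.1, 193.2]
orientation: [[-0.382, 0.903, -0.196], [0.805, 0.429, 0.41], [0.454, -0.001, -0.891]]
force: [-11.4, -1.3, 16.6]
finger_gap: 9.5
```

```bash
python3 - <<'E'
from h import *
o=ctrl.observe();print(o['joint_pos'],o['force'],o['moment'])
s=snap('wrist','w10.png')
s=snap('scene','s10.png');cv2.imwrite('pics/s10z.png',cv2.resize(s['pixels'][160:320,210:370,::-1],None,fx=3.7,fy=3.7,interpolation=cv2.INTER_CUBIC))
E
```

```text
[ -27.79375724   40.30045119   41.29863083   18.1398723   119.37186692
 -137.20208065] [-11.4237488   -1.27779151  16.64100199] [1.00874333 2.26467201 0.69940938]
```

View pics/s10z.png

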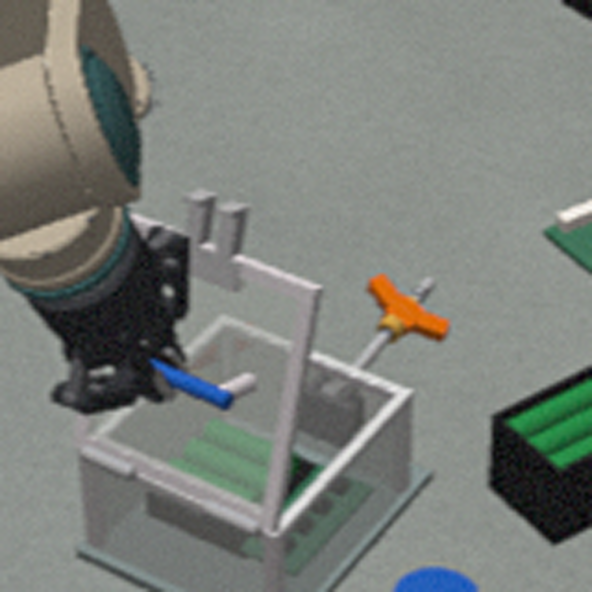

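View pics/w10.png

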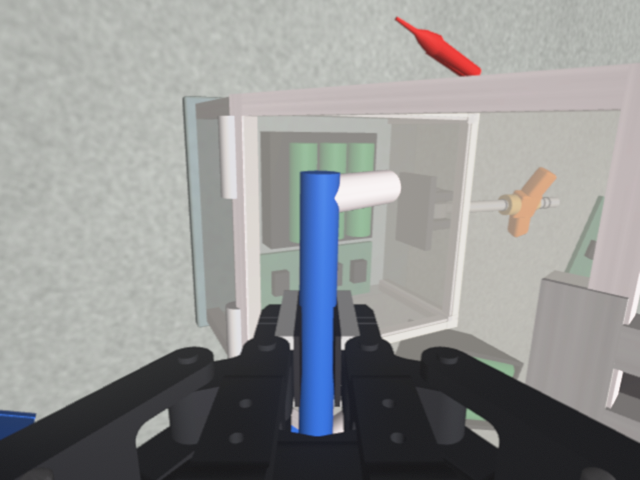

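The lid stands at about 72° by the gripper position. I'll open only a little, because the front finger is near the lid, then back out along the tool axis.

Request:
jog_arm:
  plan:
    - [-0.45,0,0,0,0,0,0]
    - [-0.45,0,0,0,0,0,0]
    - [-0.45,0,0,0,0,0,0]
    - [-0.45,0,0,-2,0,0,0]
    - [-0.45,0,0,-5,0,0,0]
    - [-0.45,0,0,-9,0,0,0]
    - [-0.45,0,0,-12,0,0,0]
    - [-0.45,0,0,-12,0,0,0]

```text
clock: 15.78
tcp_pos: [636.6, -244.0, 290.3]
orientation: [[-0.377, 0.904, -0.203], [0.803, 0.428, 0.415], [0.462, -0.006, -0.887]]
force: [0.1, -0.2, -1.0]
finger_gap: 23.6
```

Request:
jog_arm:
  plan:
    - [-0.45,0,0,0,0,0,0]
    - [-0.45,0,0,0,0,0,0]
    - [-0.45,0,0,0,0,0,0]
    - [-0.45,0,0,0,0,0,0]

```text
clock: 16.27
tcp_pos: [637.2, -243.4, 296.8]
orientation: [[-0.383, 0.903, -0.193], [0.805, 0.429, 0.409], [0.453, 0.001, -0.892]]
force: [0.4, -0.7, 0.4]
finger_gap: 23.4
```

```bash
python3 - <<'E'
from h import *
np.set_printoptions(precision=2,suppress=True)
o=ctrl.observe();print(o['clock'],o['joint_pos'],o['joint_vel'],o['force'],o['finger_gap'])
s=snap('top','t11.png')
cv2.imwrite('pics/t11z.png',cv2.resize(s['pixels'][120:300,260:500,::-1],None,fx=3.3,fy=3.3,interpolation=cv2.INTER_CUBIC))
s=snap('wrist','w11.png')
s=snap('scene','s11.png');cv2.imwrite('pics/s11z.png',cv2.resize(s['pixels'][160:320,210:370,::-1],None,fx=3.7,fy=3.7,interpolation=cv2.INTER_CUBIC))
m=mask(s,'blue',(240,200,300,280));c,b,k=rect(m);print(c,b)
# expected handle mid in the scene view against lid angle
lug=np.array([533.5,-24.3,0]);f=np.array([-.415,.91,0])
h=lug-190*f+[0,0,104]
for p in(50,54,60,65,70,75,80):
    a=np.radians(21.8+p);X=h+102.3*np.cos(a)*f+np.array([0,0,102.3*np.sin(a)]);print(p,[proj(s,X+q*np.array([.91,.415,0])) for q in(-52,0,52)])
E
```

```text
16.275 [ -30.1    55.11    6.96   22.74  138.31 -131.15] [-0.16  0.24 -0.07  0.01 -0.03  0.09] [ 0.41 -0.65  0.35] 23.41744024766681
[255.54 261.11] [[238.61 256.31]
 [240.28 252.33]
 [272.47 265.88]
 [270.8  269.86]]
50 [array([243.74, 246.12]), array([261.51, 253.47]), array([279.81, 261.03])]
54 [array([241.96, 247.  ]), array([259.78, 254.39]), array([278.12, 261.99])]
60 [array([239.23, 248.68]), array([257.11, 256.13]), array([275.53, 263.81])]
65 [array([236.92, 250.4 ]), array([254.85, 257.91]), array([273.32, 265.66])]
70 [array([234.6, 252.4]), array([252.58, 259.98]), array([271.1 , 267.79])]
75 [array([232.29, 254.67]), array([250.31, 262.31]), array([268.87, 270.19])]
80 [array([230.02, 257.2 ]), array([248.07, 264.9 ]), array([266.66, 272.85])]
```

View pics/s11z.png

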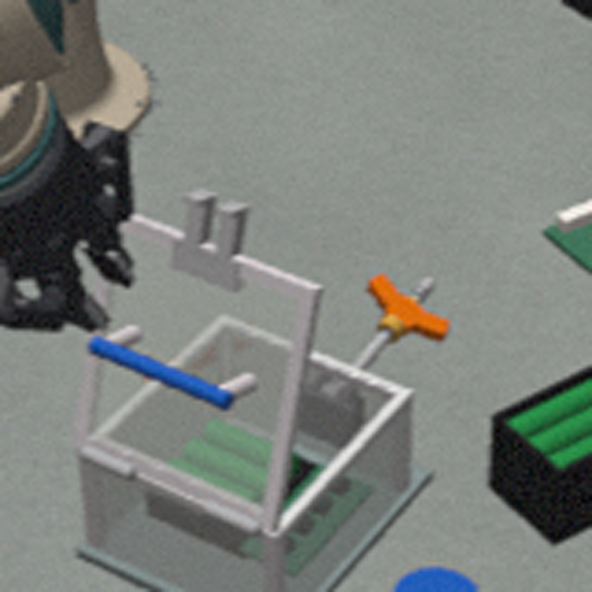

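View pics/w11.png

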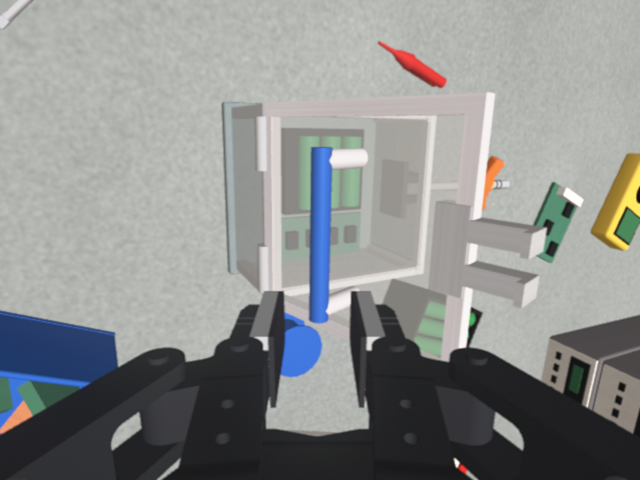

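View pics/t11.png

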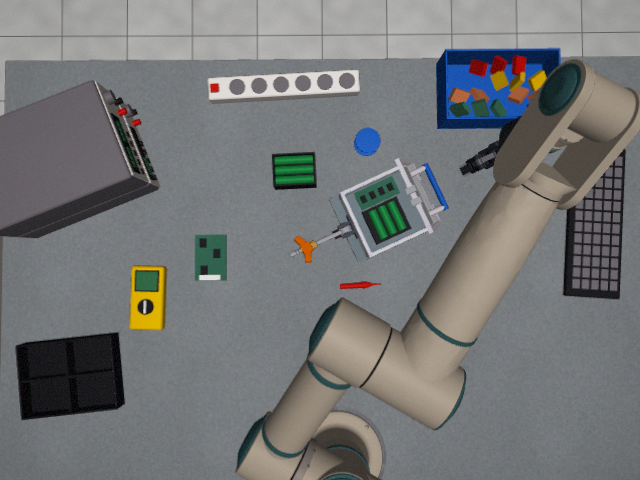

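The lid is at about 70°, the bolt is down with the nut on it, and the bystanders are unmoved in the top view. Joint 3 sits at its lower limit, so I'll move sideways away from it before handing in.

Request:
jog_arm:
  plan:
    - [-0.45,0,-3,0,0,0,0]
    - [-0.45,0,-6,0,0,0,0]
    - [-0.45,0,-9,0,0,0,0]
    - [-0.45,0,-9,0,0,0,0]
    - [-0.45,0,-9,0,0,0,0]
    - [-0.45,0,-9,0,0,0,0]

```text
clock: 17.18
tcp_pos: [556.6, -281.6, 295.8]
orientation: [[-0.383, 0.903, -0.195], [0.805, 0.43, 0.41], [0.454, 0.0, -0.891]]
force: [1.0, -0.7, -0.3]
finger_gap: 23.4
```

```bash
python3 - <<'E'
from h import *
np.set_printoptions(precision=2,suppress=True)
o=ctrl.observe();print(o['clock'],o['joint_pos'],o['joint_vel'],o['force'],o['tcp_pos'])
import pickle
s=snap('scene','s12.png');cv2.imwrite('pics/s12z.png',cv2.resize(s['pixels'][160:320,210:370,::-1],None,fx=3.7,fy=3.7,interpolation=cv2.INTER_CUBIC))
m=mask(s,'blue',(225,200,300,280));print(rect(m))
t=ctrl.snapshot('top');t0=pickle.load(open('d0.pkl','rb'))[1]['top']
for n,r in(('probe',(330,270,390,300)),('driver',(470,240,500,290))):print(n,rect(mask(t0,'red',r))[0],rect(mask(t,'red',r))[0])
print('spool',rect(mask(t0,'blue',(345,120,390,165)))[0],rect(mask(t,'blue',(345,120,390,165)))[0])
E
```

```text
17.175 [ -35.88   39.51   30.82   17.17  132.44 -142.26] [ 0.    0.14  0.21 -0.18 -0.02 -0.11] [ 1.04 -0.67 -0.25] [ 556.56 -281.64  295.84]
(array([253.07, 260.1 ], dtype=float32), array([[233.59, 253.97],
       [235.24, 250.1 ],
       [272.41, 266.03],
       [270.76, 269.9 ]], dtype=float32), 169)
probe [357.62 284.93] [357.49 284.87]
driver [487.2  266.38] [488.1  257.74]
spool [366.7  141.47] [366.7 141.5]
```

View pics/s12z.png

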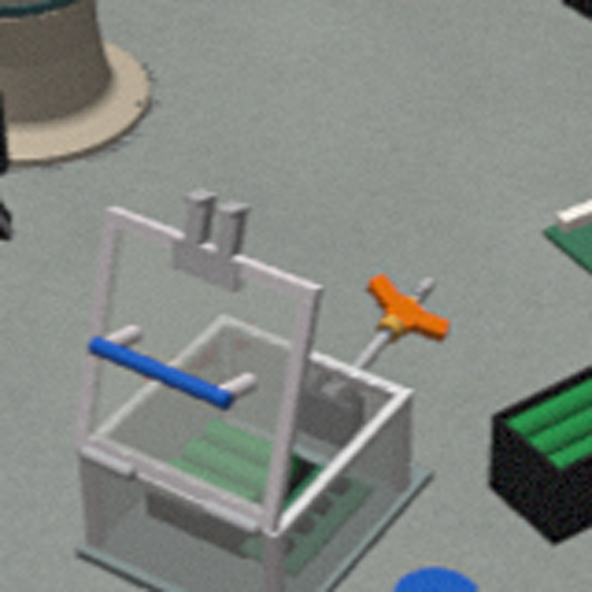

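The screwdriver's shift in the top view is probably the arm covering part of it, so I'll check it in the scene view.

```bash
python3 - <<'E'
from h import *
import pickle
s=ctrl.snapshot('scene');s0=pickle.load(open('d0.pkl','rb'))[1]['scene']
r=(155,280,190,325)
print(rect(mask(s0,'red',r))[::2],rect(mask(s,'red',r))[::2])
print(ctrl.job_done(),ctrl.observe()['clock'])
E
```

```text
(array([169.21906, 303.8381 ], dtype=float32), 210) (array([169.257  , 303.97195], dtype=float32), 214)
the job is handed in; nothing more can be done
the job is handed in; nothing more can be done
```

The enclosure is open and the job was handed in at about 17 s of the 72 s allowed; no verdict was reported.

- **Nut:** I unscrewed it in one grip, about 305° of tool rotation, because the last joint had room for the whole turn. From its measured start that puts it at about 5.6 rad, past the lips. I did not re-measure its angle afterwards, but it still sits on its bolt.
- **Bolt:** I pushed it out of the slot with the closed fingers, and it fell down in front of the box. The last scene picture shows it lying there.
- **Lid:** I lifted it by the blue bar and let go. The bar's place in the last scene picture puts the lid at about 70°, with the gripper clear of everything and about 1 N on the wrist.
- **Bystanders:** The probe and spool are within 0.2 pixels of where they started in the top view. I judged the battery pack, board and meter only by eye, and they look unmoved.

Two checks looked wrong at first:
- **Screwdriver:** It seemed shifted by about 9 pixels in the top view. The scene view showed it within 0.2 pixels of its start, so I put the shift down to the arm covering part of it.
- **Joint 3:** It stopped at its lower limit (6.96°) when I backed out from the handle. I moved it away to 30.8° before handing in.

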